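Feel out the tight spot of a linear slide

ROBOT

A 6-joint arm with a two-finger parallel gripper is mounted at the origin on a cart in front of the work surface, level with it; the furniture and walls round the work are solid. World frame = base frame: x ahead of the robot, y to its left, z up, the work surface at z = 0. Lengths are in m, angles in rad, forces in N, time in s.
With the tool pointing down it reaches from about 0.375 to 0.825 m from the base axis. Payload 5.5 kg.
Tool frame: the origin (TCP) lies at the very end of the fingers, on their centre line; the grasp point (between the pads) lies 19 mm behind it; z points along the fingers, y is the line along which they close (so a half turn about z gives the same grasp; the last joint's range is limited). The gripper opens to 85 mm and grips with 20 to 120 N. Pads are 22 mm wide; open, the fingers measure 114 mm over their backs; the gripper's body (76 mm by 85 mm) begins 54 mm behind the grasp point. The pads swing forward as they close: fully open they stand 13 mm farther back than shut.
Start: joints at [-1.119, 0.314, -0.047, 1.21, 0, 1.571], TCP at [0.262, -0.54, 0.231] pointing down, gripper open.
Joint ranges: [-2.67, 2.67], [-0.69, 1.73], [-1.03, 1.25], [-2.08, 2.16], [-1.42, 1.45], [-3.14, 3.14]. Speed limits (rad/s): [2.39, 2.39, 3.01, 3.14, 3.14, 3.14].

INTERFACE

Orientations are given as a rotation vector (axis times angle).
In Python, from rig import manip gives the robot as it stands.
- The arm moves only by the tool step_arm, never from a script. Its argument "targets" is a list that holds one entry, the list of rows, each a list of 7 numbers: the turn, a rotation vector about the tool's x, y, z in rad, then the shift along the tool's x, y, z in m, then the closure, from -1 (fully open) to 1 (shut). A call has exactly 8 rows; each row is the pose to reach, as a shift and turn from the pose commanded when the call began, along the tool's axes at that moment; what a row does not reach only later rows make up. A row lasts 1/12 s, in which the tool goes at most 41.7 mm and 7.16 degrees, less where a joint would pass 70% of its speed; a pose out of reach is approached as far as the arm can. A call with a gripper value outside its range is refused whole. The fingers move at their own pace and stop on an object; "force" is the grip in N (left out, the last holds). Time passes only in rows, so rows that repeat a pose let the fingers close, or fill a call up. It gives the time, the measured TCP pose, the force, the opening and the grip force at its end, in the units of the state.
- manip.state(): the state, without advancing time (a new reading comes with each control period).
- manip.capture(name): name is "scene" or "top"; returns a dict with "color" (420x560x3 uint8, red, green, blue), "range_z" (420x560 float32, m along the optical axis (not along the pixel's ray), 0 where there is no reading), "fx", "fy", "cx", "cy" (pixels), "dist_coeffs" ([k1, k2, p1, p2, k3] as OpenCV has them; the pictures are not rectified), "R" (3x3) and "t" (3): a world point X has camera coordinates R X + t. Camera axes: x right, y down, z forward; pixel columns grow to the right and rows downward; lengths in m; the calibration is good to about 2 mm. A picture is of the moment at which its call begins.
- manip.finish_job(): hands the job in; it is judged then, once.
The state is a dict: "time": time; "joints": joint angles; "qvel": joint speeds; "effort": joint torques, N m; "tool_pos": TCP position; "tcp_rot": TCP orientation; "contact_force": force on the tool from outside, world axes, zero at the start; "ft_torque": the same for the moment, N m; "width": finger opening in m; "grip_force": force on a finger pad.
Only numpy, scipy, OpenCV 4.12 (cv2) and the standard library are available. Lean on these libraries where they do the work, as an engineer would, in place of code of your own. Each camera call takes 0.05 s, during which the arm holds its last target. There are 200 camera calls.

TASK

Check the small linear slide on the bench by hand: run its carriage gently all the way to the left until it rests against the left rubber stop, then all the way to the right until it rests against the right rubber stop, feeling for the one place on the way where it runs tight. Do not ram the stops. Then bring the carriage back, leave it standing on the tight spot, and let go.

Things in the scene. Friction and masses are not known exactly. Their poses are not given: they have to be found in the camera images.
- slide_unit: The linear slide: a fixed aluminium base plate 90 x 320 mm, 10 mm thick, with a 15 mm wide steel rail along its middle and a black end block (60 x 16 mm, top 40 mm above the bench) near either end. Origin: centre of the plate's underside, on the bench. Its y axis runs along the rail to the left end as the robot sees it, z up.
- carriage (a joint): Place of the carriage along the rail in m: 0 where it just touches the right stop, growing to the left, 0.170 where it just touches the left stop. Pushing it takes about 1.5 N, but at one hidden tight spot, its middle 30 to 140 mm from the 0 end, some 7 to 12 N over a length of about 18 mm, at any gentle speed. It stays where it is left, on the tight spot too.
- carriage_grip (a point): Where to hold the carriage: inside the upright aluminium grip block on its top, 68 mm above the bench. The block is 28 mm along the rail, 30 mm across it, from 44 to 88 mm above the bench, and stands on the middle of the 68 mm long carriage (top plate 52 x 52 mm). Its y axis runs along the rail (left), z up. Nothing else on the slide is higher than 44 mm; fingers may go along or across.
- left_stop (a point): Tip of the rubber stop on the left end block: a springy pin 12 mm in diameter, 31 mm above the bench, 10 mm long, that gives about 1 mm for every 4 N. The carriage's end meets it. More than 20 N on it is ramming.
- right_stop (a point): Tip of the rubber stop on the right end block, of the same kind: gives about 1 mm for every 4 N; more than 20 N is ramming.

How it is judged:
On the way, in this order (a step that is already met when the one before it is completed fails the run):
1. the carriage rests against the left rubber stop (contact force between carriage_end and left_rubber above 0.5 N), for 0.1 s.
2. then the carriage rests against the right rubber stop (contact force between carriage_end and right_rubber above 0.5 N), for 0.1 s.
At the end, for the whole second after the job is handed in: The carriage stands still with its middle within 10 mm of the middle of the tight spot, and has been let go (y of tight_place in the frame of carriage_grip between -0.01 and 0.01 m and velocity of joint carriage between -0.005 and 0.005 m/s); the robot touches nothing.
It fails at once if the left stop is rammed (more than 20 N) (contact force between carriage_end and left_rubber above 20 N).
It fails at once if the right stop is rammed (more than 20 N) (contact force between carriage_end and right_rubber above 20 N).
It also fails if it takes over 53 s, if anything falls off the work surface, if the arm or the gripper's body presses on something with over 40 N, if the wrist force passes 120 N, or if a joint passes its speed limit or range.

## Working session

There is one attempt and no reset: what is moved stays moved. The work goes in short steps, Python scripts to look and compute and a tool call to move; the robot and the scene stay as the last step left them, time stands still between calls to the robot, and variables do not carry over. Pictures are saved under pics/ and viewed, at most 10 in all, crops included, and the job is handed in when it is done.

Besides the shell and the picture viewer there is one more tool, called after "Request:" as a command line: name --argument value ..., lists and objects as JSON in quotes. step_arm: Moves the arm, as the interface text tells. Its arguments: {"type":"object","properties":{"targets":{"type":"array","items":{"type":"array","items":{"type":"array","items":{"type":"number"}}}},"force":{"type":"number"}},"required":["targets"]}

```bash
mkdir -p pics
python3 - <<'E'
from rig import manip
import cv2,numpy as np
s=manip.state();print(s)
for n in("scene","top"):
    c=manip.capture(n);np.savez(f"/tmp/{n}.npz",**c)
    cv2.imwrite(f"pics/{n}0.png",c["color"][:,:,::-1])
    print(n,c["fx"],c["cx"],c["cy"],c["dist_coeffs"],np.round(c["R"],3).tolist(),c["t"])
E
```

```text
{'time': 0.0, 'joints': array([-1.11899809e+00,  3.14194295e-01, -4.81089170e-02,  1.21018645e+00,
        3.34166166e-05,  1.57077483e+00]), 'qvel': array([ 0.00119356, -0.00140176, -0.0007136 , -0.00080458,  0.00132744,
       -0.00166731]), 'effort': array([-1.20081710e-03, -5.39594185e+01,  3.39746225e+01,  1.89879339e-02,
       -8.53297183e-05, -2.35648216e-06]), 'tool_pos': array([ 0.26170368, -0.53926428,  0.2304405 ]), 'tcp_rot': array([-3.06015129e+00, -7.03324010e-01,  5.44295597e-04]), 'contact_force': array([-0.44779983,  0.0077548 ,  0.63342709]), 'ft_torque': array([0.01197867, 0.02392545, 0.02711308]), 'grip_force': 0.0, 'width': 0.08560117345450102}
scene 458.4730305913212 279.9332582851069 214.5540506381892 [-0.0259284  0.         0.         0.         0.       ] [[-0.775, -0.632, -0.008], [-0.484, 0.6, -0.637], [0.407, -0.489, -0.771]] [0.46015508 0.26786803 0.7220683 ]
top 417.9990168569057 278.68312983685456 216.25003306008708 [-0.11770459  0.          0.          0.          0.        ] [[0.012, -1.0, -0.025], [-0.993, -0.009, -0.118], [0.118, 0.026, -0.993]] [0.08062667 0.53313531 0.88035515]
```

View pics/top0.png

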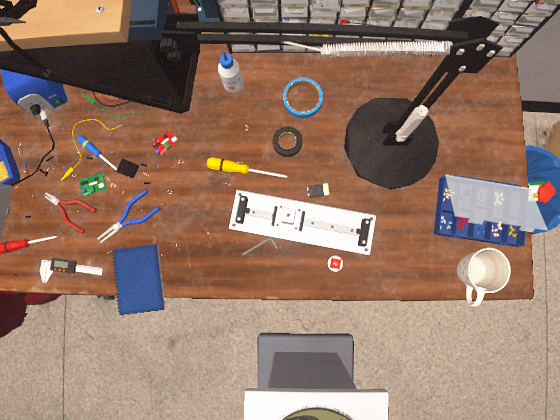

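View pics/scene0.png

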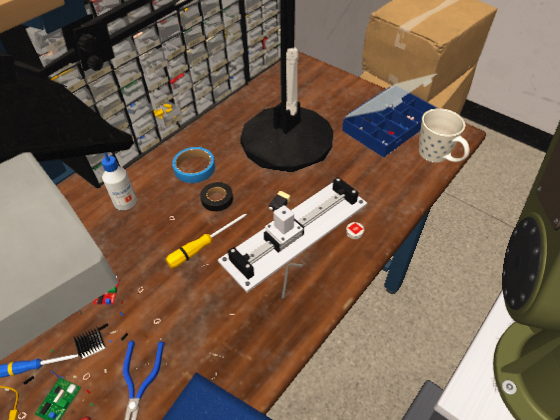

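The top view shows the slide as a white plate, with corners at about (236,191), (377,213), (370,254) and (229,230). The carriage grip block is near (289,214), left of middle. In the scene view the grip is at about (284,218), with nothing tall next to it.

```bash
cat > h.py <<'E'
import cv2,numpy as np
def ray(c,uv,z):
    K=np.array([[c["fx"],0,c["cx"]],[0,c["fy"],c["cy"]],[0,0,1]],float)
    p=cv2.undistortPoints(np.float64(uv).reshape(-1,1,2),K,c["dist_coeffs"])[:,0]
    d=np.c_[p,np.ones(len(p))]@c["R"]; o=-c["R"].T@c["t"]
    return o+d*((z-o[2])/d[:,2])[:,None]
def world(c):
    v,u=np.mgrid[0:420,0:560]
    K=np.array([[c["fx"],0,c["cx"]],[0,c["fy"],c["cy"]],[0,0,1]],float)
    p=cv2.undistortPoints(np.stack([u,v],-1).reshape(-1,1,2).astype(float),K,c["dist_coeffs"])[:,0]
    r=c["range_z"].reshape(-1,1)
    return ((np.c_[p,np.ones(len(p))]*r-c["t"])@c["R"]).reshape(420,560,3)
E
python3 - <<'E'
from h import *
c=dict(np.load("/tmp/top.npz"))
hsv=cv2.cvtColor(c["color"],cv2.COLOR_RGB2HSV)
m=((hsv[...,1]<60)&(hsv[...,2]>130)).astype(np.uint8)
m[:,:222]=0;m[:,385:]=0;m[:180]=0;m[265:]=0
m=cv2.morphologyEx(m,cv2.MORPH_CLOSE,np.ones((3,3)))
k=max(cv2.findContours(m,0,2)[0],key=cv2.contourArea)
w=ray(c,k[:,0].astype(float),0.01)
r=cv2.minAreaRect((w[:,:2]*1000).astype(np.float32));print(r,cv2.boxPoints(r))
for n in("top","scene"):
    c=dict(np.load(f"/tmp/{n}.npz"));W=world(c)
    roi=(W[...,2]>.078)&(W[...,2]<.1)&(np.hypot(W[...,0]-r[0][0]/1e3,W[...,1]-r[0][1]/1e3)<.14)&(c["range_z"]>0)
    P=W[roi];print(n,len(P),P.mean(0) if len(P) else 0)
    if len(P):
        q=cv2.minAreaRect((P[:,:2]*1000).astype(np.float32));print(q)
E
```

```text
((497.6756591796875, 38.72193908691406), (320.3236999511719, 143.40476989746094), 79.99636840820312) [[ 399.24158 -106.54947]
 [ 540.4661  -131.46039]
 [ 596.10974  183.99335]
 [ 454.8852   208.90427]]
top 201 [0.52789433 0.06607908 0.08818646]
((528.5842895507812, 66.1844711303711), (27.92239761352539, 30.318769454956055), 79.23501586914062)
scene 243 [0.52874574 0.07013997 0.0863413 ]
((530.6490478515625, 67.94234466552734), (27.927812576293945, 31.851858139038086), 79.44448852539062)
```

```bash
cat >> h.py <<'E'
from scipy.spatial.transform import Rotation as Ro
def plan(target,ang,s):
    R=Ro.from_rotvec(s["tcp_rot"]); a=np.radians(ang)
    best=None
    for sg in(1,-1):
        y=sg*np.array([np.cos(a),np.sin(a),0]);z=np.array([0,0,-1.]);x=np.cross(y,z)
        T=R.inv()*Ro.from_matrix(np.c_[x,y,z])
        if best is None or T.magnitude()<best[0].magnitude():best=(T,sg,np.c_[x,y,z])
    return best[0].as_rotvec(),best[1],R.inv().apply(np.array(target)-s["tool_pos"]),R.as_matrix().round(3).tolist()
E
python3 - <<'E'
from h import *
from rig import manip
c=dict(np.load("/tmp/top.npz"));W=world(c)
d=np.hypot(W[...,0]-.5,W[...,1]-.04)<.22
m=(d&(W[...,2]>.006)&(W[...,2]<.06)&(c["range_z"]>0)).astype(np.uint8)
m=cv2.morphologyEx(m,cv2.MORPH_OPEN,np.ones((7,7)))
k=max(cv2.findContours(m,0,2)[0],key=cv2.contourArea)
w=ray(c,k[:,0].astype(float),0.01);r=cv2.minAreaRect((w[:,:2]*1000).astype(np.float32));print(r)
P=W[d&(W[...,2]>.035)&(W[...,2]<.042)]
print(len(P))
a=np.radians(79.7);u=np.array([np.cos(a),np.sin(a)])
print(np.histogram(P[:,:2]@u,bins=np.arange(-.06,.32,.01)))
s=manip.state();print(plan([.529,.067,.15],79.7,s))
E
```

```text
((522.5391845703125, 34.107269287109375), (320.7896423339844, 90.20112609863281), 79.95934295654297)
545
(array([  0,   0,   0,   0,  88, 103,  18,   0,   0,   0,   0,   0,   0,
         0,   0,   0,   0,   0,  38,  38,   0,   2,   3,   4,  37,  28,
         0,   0,   0,   0,   7,  54,  98,  27,   0,   0,   0]), array([-6.00000000e-02, -5.00000000e-02, -4.00000000e-02, -3.00000000e-02,
       -2.00000000e-02, -1.00000000e-02,  1.38777878e-17,  1.00000000e-02,
        2.00000000e-02,  3.00000000e-02,  4.00000000e-02,  5.00000000e-02,
        6.00000000e-02,  7.00000000e-02,  8.00000000e-02,  9.00000000e-02,
        1.00000000e-01,  1.10000000e-01,  1.20000000e-01,  1.30000000e-01,
        1.40000000e-01,  1.50000000e-01,  1.60000000e-01,  1.70000000e-01,
        1.80000000e-01,  1.90000000e-01,  2.00000000e-01,  2.10000000e-01,
        2.20000000e-01,  2.30000000e-01,  2.40000000e-01,  2.50000000e-01,
        2.60000000e-01,  2.70000000e-01,  2.80000000e-01,  2.90000000e-01,
        3.00000000e-01,  3.10000000e-01]))
(array([-1.49337889e-03,  4.79241329e-04,  6.31585804e-01]), -1, array([ 0.5051588 , -0.42867467,  0.0811778 ]), [[0.9, 0.437, -0.001], [0.437, -0.9, 0.001], [0.0, -0.002, -1.0]])
```

Request:
step_arm --targets '[[[0,0,0.08,0.03,-0.0255,0.005,-1],[0,0,0.16,0.06,-0.051,0.01,-1],[0,0,0.24,0.09,-0.0765,0.015,-1],[0,0,0.32,0.12,-0.102,0.02,-1],[0,0,0.4,0.15,-0.1275,0.025,-1],[0,0,0.48,0.18,-0.153,0.03,-1],[0,0,0.56,0.21,-0.1785,0.035,-1],[0,0,0.628,0.24,-0.204,0.04,-1]]]' --force 40

```text
time: 0.77
tool_pos: [0.3889, -0.2496, 0.1909]
tcp_rot: [-3.129, 0.283, 0.0]
contact_force: [1.1, 0.5, -0.4]
width: 0.0852
grip_force: 0.0
```

Run:
```python
from h import *
from rig import manip
s=manip.state();print(s["time"],s["tool_pos"],s["qvel"].round(2),plan([.5287,.067,.13],79.9,s))
```

```text
0.7667 [ 0.3888975  -0.249586    0.19088322] [ 1.   -0.13 -0.28 -0.16  0.    1.78] (array([-0.00014531,  0.00017143, -0.0042655 ]), -1, array([ 0.08069302, -0.33653501,  0.06091814]), [[0.984, -0.18, -0.0], [-0.18, -0.984, 0.0], [-0.0, -0.0, -1.0]])
```

Request:
step_arm --targets '[[[0,0,0,0.0092,-0.038,0.006,-1],[0,0,0,0.0184,-0.076,0.012,-1],[0,0,0,0.0276,-0.114,0.018,-1],[0,0,0,0.0368,-0.152,0.024,-1],[0,0,0,0.046,-0.19,0.03,-1],[0,0,0,0.0552,-0.228,0.036,-1],[0,0,0,0.0644,-0.266,0.042,-1],[0,0,0,0.073,-0.3,0.048,-1]]]'

```text
time: 1.43
tool_pos: [0.495, -0.0515, 0.1473]
tcp_rot: [-3.103, 0.193, -0.001]
contact_force: [0.5, -1.0, 0.0]
width: 0.0853
grip_force: 0.0
```

Run:
```python
from h import *
from rig import manip
s=manip.state();print(s["time"],s["tool_pos"],s["qvel"].round(2),plan([.5287,.067,.052],79.9,s))
```

```text
1.4333 [ 0.49499992 -0.05150114  0.14725152] [ 0.05  0.19  0.12 -0.07  0.03 -0.  ] (array([-0.03218607,  0.00225615,  0.05182496]), -1, array([ 0.01886828, -0.11863555,  0.09909925]), [[0.992, -0.124, 0.003], [-0.124, -0.992, 0.032], [-0.001, -0.032, -0.999]])
```

Run:
```python
from h import *
from rig import manip
s=manip.state();print(s)
c=manip.capture("scene");cv2.imwrite("pics/s1.png",c["color"][:,:,::-1])
```

```text
{'time': 1.4333, 'joints': array([-0.1250967 ,  0.17637776, -0.42317391,  0.97268727,  0.03222918,
        3.1409215 ]), 'qvel': array([ 0.04549885,  0.18669108,  0.12031486, -0.06742176,  0.02895573,
       -0.00040798]), 'effort': array([ 8.18536878e-01, -4.38918650e+01,  3.09566152e+01,  1.14906239e-01,
        2.52803648e-01, -4.84045697e-03]), 'tool_pos': array([ 0.49499992, -0.05150114,  0.14725152]), 'tcp_rot': array([-3.10331886e+00,  1.93351754e-01, -9.10685106e-04]), 'contact_force': array([ 0.50920795, -1.00453043,  0.03108453]), 'ft_torque': array([-0.00669384,  0.04260598, -0.03781736]), 'grip_force': 0.0, 'width': 0.08530141481788328}
```

View pics/s1.png

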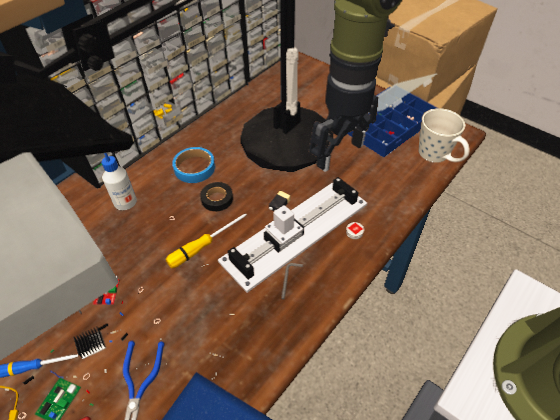

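The gripper is above the right part of the slide, near pixel (325,150). Joint 6 has hit its 3.14 limit and the tool is twisted, so I'll use the equivalent grasp half a turn the other way.

Request:
step_arm --targets '[[[0,0,-0.12,0,0,0,-1],[0,0,-0.24,0,0,0,-1],[0,0,-0.36,0,0,0,-1],[0,0,-0.48,0,0,0,-1],[0,0,-0.6,0,0,0,-1],[0,0,-0.72,0,0,0,-1],[0,0,-0.84,0,0,0,-1],[0,0,-0.96,0,0,0,-1]]]'

```text
time: 2.15
tool_pos: [0.4942, -0.0539, 0.1479]
tcp_rot: [-2.845, -1.266, -0.024]
contact_force: [0.1, -0.9, -0.1]
width: 0.0855
grip_force: 0.0
```

Run:
```python
from h import *
from rig import manip
s=manip.state();print(s["time"],s["joints"].round(3),s["tool_pos"],s["qvel"].round(2),plan([.5287,.067,.13],79.9,s))
```

```text
2.15 [-0.13   0.175 -0.424  0.974  0.031  2.175] [ 0.4941826  -0.05391543  0.14785867] [-0.   -0.   -0.   -0.   -0.   -1.43] (array([-0.02991586, -0.01347597,  1.0133253 ]), -1, array([ 0.11242109, -0.05495537,  0.02173315]), [[0.67, 0.743, 0.003], [0.742, -0.669, 0.031], [0.025, -0.019, -1.0]])
```

Request:
step_arm --targets '[[[0,0,-0.12,0.014,-0.007,0,-1],[0,0,-0.24,0.028,-0.014,0,-1],[0,0,-0.36,0.042,-0.021,0,-1],[0,0,-0.48,0.056,-0.028,0.004,-1],[0,0,-0.6,0.07,-0.034,0.008,-1],[0,0,-0.72,0.084,-0.041,0.012,-1],[0,0,-0.84,0.098,-0.048,0.016,-1],[0,0,-0.96,0.112,-0.055,0.018,-1]]]'

```text
time: 2.82
tool_pos: [0.529, 0.0671, 0.1334]
tcp_rot: [-1.945, -2.444, -0.041]
contact_force: [0.6, -0.5, 0.0]
width: 0.0851
grip_force: 0.0
```

Request:
step_arm --targets '[[[0,0,-0.12,0,0,0,-1],[0,0,-0.24,0,0,0,-1],[0,0,-0.36,0,0,0,-1],[0,0,-0.48,0,0,0,-1],[0,0,-0.6,0,0,0,-1],[0,0,-0.72,0,0,0,-1],[0,0,-0.84,0,0,0,-1],[0,0,-0.96,0,0,0,-1]]]'

```text
time: 3.48
tool_pos: [0.5291, 0.0664, 0.1338]
tcp_rot: [-0.6, -3.08, -0.049]
contact_force: [-0.2, -0.2, -0.9]
width: 0.0849
grip_force: 0.0
```

Run:
```python
from h import *
from rig import manip
s=manip.state();print(s["time"],s["joints"].round(3),s["tool_pos"],s["qvel"].round(2),plan([.5287,.067,.13],79.9,s))
```

```text
3.4833 [ 0.106  0.245 -0.37   0.95   0.031  0.49 ] [0.52909445 0.06638145 0.13377931] [ 0.    0.   -0.    0.   -0.   -1.43] (array([ 0.03090898, -0.0057503 , -0.20818411]), 1, array([0.00056389, 0.00031147, 0.00379557]), [[-0.927, 0.375, 0.003], [0.375, 0.927, 0.031], [0.009, 0.03, -1.0]])
```

Request:
step_arm --targets '[[[0.015,-0.003,-0.1,0,0,0,-1],[0.031,-0.006,-0.208,0,0,0,-1],[0.031,-0.006,-0.208,0,0,0.01,-1],[0.031,-0.006,-0.208,0,0,0.02,-1],[0.031,-0.006,-0.208,0,0,0.03,-1],[0.031,-0.006,-0.208,0,0,0.035,-1],[0.031,-0.006,-0.208,0,0,0.035,-1],[0.031,-0.006,-0.208,0,0,0.035,-1]]]'

```text
time: 4.15
tool_pos: [0.5285, 0.0693, 0.0981]
tcp_rot: [-0.282, -3.128, -0.0]
contact_force: [0.3, 0.3, -0.5]
width: 0.0851
grip_force: 0.0
```

Run:
```python
from h import *
from rig import manip
s=manip.state();print(s["time"],s["joints"].round(3),s["tool_pos"],s["contact_force"],plan([.5287,.067,.053],79.9,s))
c=manip.capture("scene");cv2.imwrite("pics/s2.png",cv2.resize(c["color"][120:300,180:400,::-1],None,fx=3,fy=3))
```

```text
4.15 [ 0.13   0.283 -0.408  0.881  0.001  0.31 ] [0.52847494 0.06933196 0.09806164] [ 0.34767694  0.32420909 -0.48079414] (array([ 0.00020459, -0.00125334, -0.0034472 ]), 1, array([-0.00069479, -0.00226329,  0.04506035]), [[-0.984, 0.179, -0.001], [0.179, 0.984, 0.0], [0.001, 0.0, -1.0]])
```

View pics/s2.png

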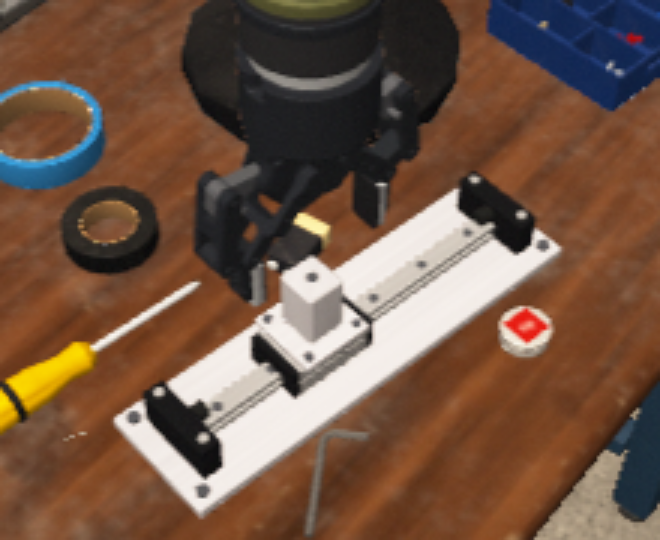

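The open fingers straddle the grip block along the rail; in the crop the block is at (312,300) with a finger on either side. Now descend and close.

Request:
step_arm --targets '[[[0,0,-0.003,0,-0.002,0.01,-1],[0,0,-0.003,0,-0.002,0.02,-1],[0,0,-0.003,0,-0.002,0.03,-1],[0,0,-0.003,-0.0005,-0.002,0.04,-1],[0,0,-0.003,-0.0005,-0.002,0.045,-1],[0,0,-0.003,-0.0005,-0.002,0.045,-0.5],[0,0,-0.003,-0.0005,-0.002,0.045,0],[0,0,-0.003,-0.0005,-0.002,0.045,0.3]]]' --force 40

```text
time: 4.87
tool_pos: [0.5295, 0.0677, 0.054]
tcp_rot: [0.275, 3.129, 0.001]
contact_force: [0.0, -0.4, 0.4]
width: 0.0518
grip_force: 0.0
```

Request:
step_arm --targets '[[[0,0,0,0,0,0,1],[0,0,0,0,0,0,1],[0,0,0,0,0,0,1],[0,0,0,0,0,0,1],[0,0,0,0,0,0,1],[0,0,0,0,0,0,1],[0,0,0,0,0,0,1],[0,0,0,0,0,0,1]]]'

```text
time: 5.53
tool_pos: [0.5297, 0.0676, 0.0545]
tcp_rot: [0.275, 3.128, 0.001]
contact_force: [-0.8, -0.5, 4.8]
width: 0.0275
grip_force: 42.1
```

```bash
cat > r.py <<'E'
from h import *
from rig import manip
s=manip.state();a=np.radians(79.9);u=np.array([np.cos(a),np.sin(a),0]);n=np.array([-u[1],u[0],0])
d=s["tool_pos"]-np.array([.5225,.0341,0])
print("t",s["time"],"q",round(.085+d@u,4),"across",round(d@n,4),"z",s["tool_pos"][2],"Fu",s["contact_force"]@u,"Fn",s["contact_force"]@n,"Fz",s["contact_force"][2],"w",s["width"],s["grip_force"],s["tcp_rot"])
E
python3 r.py
```

```text
t 5.5333 q 0.1192 across -0.0013 z 0.05445822407889348 Fu -0.592221112181533 Fn 0.7430918868058123 Fz 4.750483052744547 w 0.02745069732101114 42.109644412994385 [2.75476142e-01 3.12807138e+00 1.10449982e-03]
```

Request:
step_arm --targets '[[[0,0,0,0,0.001,0,1],[0,0,0,0,0.002,0,1],[0,0,0,0,0.003,0,1],[0,0,0,0,0.004,0,1],[0,0,0,0,0.005,0,1],[0,0,0,0,0.006,0,1],[0,0,0,0,0.007,0,1],[0,0,0,0,0.008,0,1]]]'

```text
time: 6.2
tool_pos: [0.5311, 0.0753, 0.0544]
tcp_rot: [0.276, 3.128, 0.0]
contact_force: [-1.2, -1.1, 5.9]
width: 0.0274
grip_force: 42.3
```

Request:
step_arm --targets '[[[0,0,0,0,0.001,0,1],[0,0,0,0,0.002,0,1],[0,0,0,0,0.003,0,1],[0,0,0,0,0.004,0,1],[0,0,0,0,0.005,0,1],[0,0,0,0,0.006,0,1],[0,0,0,0,0.007,0,1],[0,0,0,0,0.008,0,1]]]'

```text
time: 6.87
tool_pos: [0.5323, 0.0821, 0.0544]
tcp_rot: [0.276, 3.128, -0.003]
contact_force: [-1.3, -6.3, 7.8]
width: 0.0275
grip_force: 42.6
```

Request:
step_arm --targets '[[[0,0,0,0,0.001,0,1],[0,0,0,0,0.002,0,1],[0,0,0,0,0.003,0,1],[0,0,0,0,0.004,0,1],[0,0,0,0,0.005,0,1],[0,0,0,0,0.006,0,1],[0,0,0,0,0.007,0,1],[0,0,0,0,0.008,0,1]]]'

```text
time: 7.53
tool_pos: [0.5336, 0.0893, 0.0545]
tcp_rot: [0.277, 3.128, -0.005]
contact_force: [-1.2, -7.1, 7.8]
width: 0.0275
grip_force: 42.5
```

```bash
python3 r.py
```

```text
t 7.5333 q 0.1413 across -0.0012 z 0.05447193442797213 Fu -7.1934522359506845 Fn -0.0828185452446697 Fz 7.779695414181821 w 0.02754315692696567 42.54370450973511 [ 0.27702214  3.12806427 -0.00474841]
```

Request:
step_arm --targets '[[[0,0,0,0,0.0005,0,1],[0,0,0,0,0.001,0,1],[0,0,0,0,0.0015,0,1],[0,0,0,0,0.002,0,1],[0,0,0,0,0.0025,0,1],[0,0,0,0,0.003,0,1],[0,0,0,0,0.0035,0,1],[0,0,0,0,0.004,0,1]]]'

```text
time: 8.2
tool_pos: [0.5344, 0.0939, 0.0545]
tcp_rot: [0.277, 3.128, -0.002]
contact_force: [-0.9, -0.7, 3.7]
width: 0.0276
grip_force: 42.2
```

Request:
step_arm --targets '[[[0,0,0,0,0.0005,0,1],[0,0,0,0,0.001,0,1],[0,0,0,0,0.0015,0,1],[0,0,0,0,0.002,0,1],[0,0,0,0,0.0025,0,1],[0,0,0,0,0.003,0,1],[0,0,0,0,0.0035,0,1],[0,0,0,0,0.004,0,1]]]'

```text
time: 8.87
tool_pos: [0.5353, 0.0988, 0.0544]
tcp_rot: [0.276, 3.128, 0.0]
contact_force: [-0.7, -1.1, 6.0]
width: 0.0274
grip_force: 42.3
```

```bash
python3 r.py
```

```text
t 8.8667 q 0.1509 across -0.0012 z 0.05444116125343865 Fu -1.1669036488878515 Fn 0.4888104682206599 Fz 6.006967332961114 w 0.02743176903251673 42.29900121688843 [2.75870922e-01 3.12811973e+00 2.54014997e-04]
```

Request:
step_arm --targets '[[[0,0,0,0,0.002,0,1],[0,0,0,0,0.004,0,1],[0,0,0,0,0.006,0,1],[0,0,0,0,0.008,0,1],[0,0,0,0,0.01,0,1],[0,0,0,0,0.012,0,1],[0,0,0,0,0.013,0,1],[0,0,0,0,0.014,0,1]]]'

```text
time: 9.53
tool_pos: [0.5378, 0.1128, 0.0544]
tcp_rot: [0.276, 3.128, 0.0]
contact_force: [-0.5, -1.3, 6.3]
width: 0.0278
grip_force: 42.3
```

Request:
step_arm --targets '[[[0,0,0,0,0.0005,0,1],[0,0,0,0,0.001,0,1],[0,0,0,0,0.0015,0,1],[0,0,0,0,0.002,0,1],[0,0,0,0,0.0025,0,1],[0,0,0,0,0.003,0,1],[0,0,0,0,0.003,0,1],[0,0,0,0,0.003,0,1]]]'

```text
time: 10.2
tool_pos: [0.5383, 0.1157, 0.0545]
tcp_rot: [0.276, 3.128, 0.001]
contact_force: [-1.0, -1.4, 5.0]
width: 0.0277
grip_force: 42.3
```

```bash
python3 r.py
```

```text
t 10.2 q 0.1681 across -0.0012 z 0.05445261572714534 Fu -1.56508848162364 Fn 0.7229185579909384 Fz 4.971651152519953 w 0.027738217966196882 42.26031303405762 [2.75578232e-01 3.12808717e+00 7.88242317e-04]
```

Request:
step_arm --targets '[[[0,0,0,0,0.0005,0,1],[0,0,0,0,0.001,0,1],[0,0,0,0,0.0015,0,1],[0,0,0,0,0.002,0,1],[0,0,0,0,0.0025,0,1],[0,0,0,0,0.0025,0,1],[0,0,0,0,0.0025,0,1],[0,0,0,0,0.0025,0,1]]]'

```text
time: 10.87
tool_pos: [0.5387, 0.1182, 0.0545]
tcp_rot: [0.276, 3.128, 0.001]
contact_force: [-0.3, -1.3, 6.2]
width: 0.0278
grip_force: 42.3
```

Request:
step_arm --targets '[[[0,0,0,0,0.0005,0,1],[0,0,0,0,0.001,0,1],[0,0,0,0,0.0015,0,1],[0,0,0,0,0.002,0,1],[0,0,0,0,0.002,0,1],[0,0,0,0,0.002,0,1],[0,0,0,0,0.002,0,1],[0,0,0,0,0.002,0,1]]]'

```text
time: 11.53
tool_pos: [0.539, 0.1195, 0.0545]
tcp_rot: [0.276, 3.128, -0.001]
contact_force: [-2.0, -3.9, 5.9]
width: 0.0274
grip_force: 42.4
```

Request:
step_arm --targets '[[[0,0,0,0,0.0005,0,1],[0,0,0,0,0.001,0,1],[0,0,0,0,0.001,0,1],[0,0,0,0,0.001,0,1],[0,0,0,0,0.001,0,1],[0,0,0,0,0.001,0,1],[0,0,0,0,0.001,0,1],[0,0,0,0,0.001,0,1]]]'

```text
time: 12.2
tool_pos: [0.5391, 0.1199, 0.0545]
tcp_rot: [0.277, 3.128, -0.003]
contact_force: [-1.2, -5.1, 6.4]
width: 0.028
grip_force: 42.5
```

```bash
python3 r.py
```

```text
t 12.2 q 0.1724 across -0.0012 z 0.054457915047719546 Fu -5.199784405965954 Fn 0.3077878618582529 Fz 6.385869491598288 w 0.028003413605988747 42.46674120426178 [ 2.76546818e-01  3.12802757e+00 -2.74424604e-03]
```

Left stop reached. The force there is about 5 N, and the tight spot is at about q 0.128–0.145. Now to the right, sampling the tight spot again on the way.

Request:
step_arm --targets '[[[0,0,0,0,-0.002,0,1],[0,0,0,0,-0.005,0,1],[0,0,0,0,-0.008,0,1],[0,0,0,0,-0.011,0,1],[0,0,0,0,-0.014,0,1],[0,0,0,0,-0.017,0,1],[0,0,0,0,-0.02,0,1],[0,0,0,0,-0.023,0,1]]]'

```text
time: 12.87
tool_pos: [0.5353, 0.099, 0.0545]
tcp_rot: [0.275, 3.128, 0.003]
contact_force: [-1.0, 3.2, 5.5]
width: 0.0275
grip_force: 42.2
```

Request:
step_arm --targets '[[[0,0,0,0,-0.001,0,1],[0,0,0,0,-0.002,0,1],[0,0,0,0,-0.003,0,1],[0,0,0,0,-0.004,0,1],[0,0,0,0,-0.005,0,1],[0,0,0,0,-0.006,0,1],[0,0,0,0,-0.006,0,1],[0,0,0,0,-0.006,0,1]]]'

```text
time: 13.53
tool_pos: [0.5344, 0.0938, 0.0545]
tcp_rot: [0.275, 3.128, 0.005]
contact_force: [-0.9, 4.2, 5.8]
width: 0.027
grip_force: 42.2
```

Request:
step_arm --targets '[[[0,0,0,0,-0.002,0,1],[0,0,0,0,-0.004,0,1],[0,0,0,0,-0.006,0,1],[0,0,0,0,-0.008,0,1],[0,0,0,0,-0.01,0,1],[0,0,0,0,-0.011,0,1],[0,0,0,0,-0.012,0,1],[0,0,0,0,-0.013,0,1]]]'

```text
time: 14.2
tool_pos: [0.5321, 0.0808, 0.0545]
tcp_rot: [0.275, 3.128, 0.004]
contact_force: [-0.5, 3.5, 4.9]
width: 0.0271
grip_force: 42.2
```

Request:
step_arm --targets '[[[0,0,0,0,-0.0005,0,1],[0,0,0,0,-0.001,0,1],[0,0,0,0,-0.0015,0,1],[0,0,0,0,-0.002,0,1],[0,0,0,0,-0.0025,0,1],[0,0,0,0,-0.003,0,1],[0,0,0,0,-0.003,0,1],[0,0,0,0,-0.003,0,1]]]'

```text
time: 14.87
tool_pos: [0.5315, 0.0772, 0.0545]
tcp_rot: [0.275, 3.128, 0.002]
contact_force: [-0.5, 0.8, 6.4]
width: 0.0273
grip_force: 42.4
```

Request:
step_arm --targets '[[[0,0,0,0,-0.0005,0,1],[0,0,0,0,-0.001,0,1],[0,0,0,0,-0.0015,0,1],[0,0,0,0,-0.002,0,1],[0,0,0,0,-0.0025,0,1],[0,0,0,0,-0.003,0,1],[0,0,0,0,-0.003,0,1],[0,0,0,0,-0.003,0,1]]]'

```text
time: 15.53
tool_pos: [0.5309, 0.0743, 0.0544]
tcp_rot: [0.275, 3.128, 0.002]
contact_force: [-0.7, 1.1, 6.6]
width: 0.0275
grip_force: 42.4
```

```bash
python3 r.py
```

```text
t 15.5333 q 0.126 across -0.0013 z 0.0544473542683515 Fu 0.9088897734742806 Fn 0.9012165677258874 Fz 6.585146408350731 w 0.027487205685755318 42.3999685049057 [2.75216194e-01 3.12806539e+00 2.21062639e-03]
```

Request:
step_arm --targets '[[[0,0,0,0,-0.004,0,1],[0,0,0,0,-0.008,0,1],[0,0,0,0,-0.012,0,1],[0,0,0,0,-0.016,0,1],[0,0,0,0,-0.02,0,1],[0,0,0,0,-0.024,0,1],[0,0,0,0,-0.028,0,1],[0,0,0,0,-0.032,0,1]]]'

```text
time: 16.2
tool_pos: [0.5253, 0.0427, 0.0544]
tcp_rot: [0.275, 3.128, 0.003]
contact_force: [-0.5, 1.9, 6.2]
width: 0.0275
grip_force: 42.4
```

Request:
step_arm --targets '[[[0,0,0,0,-0.004,0,1],[0,0,0,0,-0.008,0,1],[0,0,0,0,-0.012,0,1],[0,0,0,0,-0.016,0,1],[0,0,0,0,-0.02,0,1],[0,0,0,0,-0.024,0,1],[0,0,0,0,-0.028,0,1],[0,0,0,0,-0.032,0,1]]]'

```text
time: 16.87
tool_pos: [0.5197, 0.0112, 0.0544]
tcp_rot: [0.275, 3.128, 0.002]
contact_force: [-0.3, 2.0, 6.8]
width: 0.0276
grip_force: 42.5
```

Request:
step_arm --targets '[[[0,0,0,0,-0.004,0,1],[0,0,0,0,-0.008,0,1],[0,0,0,0,-0.012,0,1],[0,0,0,0,-0.016,0,1],[0,0,0,0,-0.02,0,1],[0,0,0,0,-0.024,0,1],[0,0,0,0,-0.027,0,1],[0,0,0,0,-0.03,0,1]]]'

```text
time: 17.53
tool_pos: [0.5145, -0.0185, 0.0544]
tcp_rot: [0.275, 3.128, 0.002]
contact_force: [-0.1, 1.6, 6.2]
width: 0.0278
grip_force: 42.5
```

```bash
python3 r.py
```

```text
t 17.5333 q 0.0318 across -0.0013 z 0.05442580495085688 Fu 1.5729044706335158 Fn 0.3794016514991351 Fz 6.221584432420485 w 0.027781052158862517 42.52091646194458 [2.75269749e-01 3.12805799e+00 2.22193450e-03]
```

Request:
step_arm --targets '[[[0,0,0,0,-0.004,0,1],[0,0,0,0,-0.008,0,1],[0,0,0,0,-0.012,0,1],[0,0,0,0,-0.015,0,1],[0,0,0,0,-0.018,0,1],[0,0,0,0,-0.021,0,1],[0,0,0,0,-0.023,0,1],[0,0,0,0,-0.024,0,1]]]'

```text
time: 18.2
tool_pos: [0.5103, -0.0422, 0.0544]
tcp_rot: [0.275, 3.128, 0.002]
contact_force: [-0.7, 0.9, 7.1]
width: 0.0274
grip_force: 42.6
```

Request:
step_arm --targets '[[[0,0,0,0,-0.0005,0,1],[0,0,0,0,-0.001,0,1],[0,0,0,0,-0.0015,0,1],[0,0,0,0,-0.002,0,1],[0,0,0,0,-0.0025,0,1],[0,0,0,0,-0.003,0,1],[0,0,0,0,-0.0035,0,1],[0,0,0,0,-0.0035,0,1]]]'

```text
time: 18.87
tool_pos: [0.5097, -0.0455, 0.0544]
tcp_rot: [0.275, 3.128, 0.002]
contact_force: [-1.0, 1.2, 7.4]
width: 0.0273
grip_force: 42.6
```

Request:
step_arm --targets '[[[0,0,0,0,-0.0005,0,1],[0,0,0,0,-0.001,0,1],[0,0,0,0,-0.0015,0,1],[0,0,0,0,-0.002,0,1],[0,0,0,0,-0.0025,0,1],[0,0,0,0,-0.0025,0,1],[0,0,0,0,-0.0025,0,1],[0,0,0,0,-0.0025,0,1]]]'

```text
time: 19.53
tool_pos: [0.5092, -0.048, 0.0544]
tcp_rot: [0.275, 3.128, 0.002]
contact_force: [-0.2, 2.2, 7.8]
width: 0.0275
grip_force: 42.6
```

Request:
step_arm --targets '[[[0,0,0,0,-0.0005,0,1],[0,0,0,0,-0.001,0,1],[0,0,0,0,-0.0015,0,1],[0,0,0,0,-0.002,0,1],[0,0,0,0,-0.002,0,1],[0,0,0,0,-0.002,0,1],[0,0,0,0,-0.002,0,1],[0,0,0,0,-0.002,0,1]]]'

```text
time: 20.2
tool_pos: [0.509, -0.0495, 0.0544]
tcp_rot: [0.275, 3.128, 0.003]
contact_force: [-0.3, 3.2, 7.1]
width: 0.0272
grip_force: 42.5
```

Request:
step_arm --targets '[[[0,0,0,0,-0.0005,0,1],[0,0,0,0,-0.001,0,1],[0,0,0,0,-0.0015,0,1],[0,0,0,0,-0.0015,0,1],[0,0,0,0,-0.0015,0,1],[0,0,0,0,-0.0015,0,1],[0,0,0,0,-0.0015,0,1],[0,0,0,0,-0.0015,0,1]]]'

```text
time: 20.87
tool_pos: [0.5088, -0.0502, 0.0544]
tcp_rot: [0.274, 3.128, 0.005]
contact_force: [-0.4, 5.7, 8.1]
width: 0.0274
grip_force: 42.5
```

```bash
python3 r.py
```

```text
t 20.8667 q -0.0004 across -0.0013 z 0.05443220001486289 Fu 5.595303253870168 Fn 1.3744001691341639 Fz 8.092480894189958 w 0.027364721515451766 42.47185528278351 [0.27424188 3.1279527  0.00541785]
```

Request:
step_arm --targets '[[[0,0,0,0,0.004,0,1],[0,0,0,0,0.008,0,1],[0,0,0,0,0.012,0,1],[0,0,0,0,0.016,0,1],[0,0,0,0,0.02,0,1],[0,0,0,0,0.024,0,1],[0,0,0,0,0.028,0,1],[0,0,0,0,0.032,0,1]]]'

```text
time: 21.53
tool_pos: [0.5141, -0.0204, 0.0544]
tcp_rot: [0.276, 3.128, -0.001]
contact_force: [-1.6, -1.2, 8.1]
width: 0.0274
grip_force: 42.6
```

Request:
step_arm --targets '[[[0,0,0,0,0.004,0,1],[0,0,0,0,0.008,0,1],[0,0,0,0,0.012,0,1],[0,0,0,0,0.016,0,1],[0,0,0,0,0.02,0,1],[0,0,0,0,0.024,0,1],[0,0,0,0,0.028,0,1],[0,0,0,0,0.032,0,1]]]'

```text
time: 22.2
tool_pos: [0.5197, 0.0112, 0.0544]
tcp_rot: [0.276, 3.128, -0.0]
contact_force: [-1.0, -1.7, 7.0]
width: 0.0275
grip_force: 42.6
```

Request:
step_arm --targets '[[[0,0,0,0,0.004,0,1],[0,0,0,0,0.008,0,1],[0,0,0,0,0.012,0,1],[0,0,0,0,0.016,0,1],[0,0,0,0,0.02,0,1],[0,0,0,0,0.024,0,1],[0,0,0,0,0.028,0,1],[0,0,0,0,0.032,0,1]]]'

```text
time: 22.87
tool_pos: [0.5253, 0.0427, 0.0544]
tcp_rot: [0.276, 3.128, -0.0]
contact_force: [-1.6, -1.5, 6.8]
width: 0.0273
grip_force: 42.5
```

Request:
step_arm --targets '[[[0,0,0,0,0.004,0,1],[0,0,0,0,0.008,0,1],[0,0,0,0,0.012,0,1],[0,0,0,0,0.016,0,1],[0,0,0,0,0.02,0,1],[0,0,0,0,0.024,0,1],[0,0,0,0,0.027,0,1],[0,0,0,0,0.029,0,1]]]'

```text
time: 23.53
tool_pos: [0.5304, 0.0714, 0.0544]
tcp_rot: [0.275, 3.128, 0.0]
contact_force: [-0.6, -1.4, 7.1]
width: 0.0274
grip_force: 42.5
```

Request:
step_arm --targets '[[[0,0,0,0,0.0005,0,1],[0,0,0,0,0.001,0,1],[0,0,0,0,0.0015,0,1],[0,0,0,0,0.002,0,1],[0,0,0,0,0.0025,0,1],[0,0,0,0,0.003,0,1],[0,0,0,0,0.0035,0,1],[0,0,0,0,0.004,0,1]]]'

```text
time: 24.2
tool_pos: [0.5311, 0.0751, 0.0544]
tcp_rot: [0.276, 3.128, 0.0]
contact_force: [-1.1, -1.1, 6.6]
width: 0.0274
grip_force: 42.5
```

Request:
step_arm --targets '[[[0,0,0,0,0.0005,0,1],[0,0,0,0,0.001,0,1],[0,0,0,0,0.0012,0,1],[0,0,0,0,0.0014,0,1],[0,0,0,0,0.0016,0,1],[0,0,0,0,0.0018,0,1],[0,0,0,0,0.002,0,1],[0,0,0,0,0.0022,0,1]]]'

```text
time: 24.87
tool_pos: [0.5315, 0.0772, 0.0544]
tcp_rot: [0.276, 3.128, 0.0]
contact_force: [-0.5, -0.9, 6.2]
width: 0.0273
grip_force: 42.5
```

Request:
step_arm --targets '[[[0,0,0,0,0.0005,0,1],[0,0,0,0,0.001,0,1],[0,0,0,0,0.0012,0,1],[0,0,0,0,0.0014,0,1],[0,0,0,0,0.0016,0,1],[0,0,0,0,0.0018,0,1],[0,0,0,0,0.002,0,1],[0,0,0,0,0.0022,0,1]]]'

```text
time: 25.53
tool_pos: [0.5318, 0.079, 0.0544]
tcp_rot: [0.276, 3.128, -0.001]
contact_force: [-1.7, -3.6, 7.9]
width: 0.0277
grip_force: 42.6
```

Request:
step_arm --targets '[[[0,0,0,0,0.0005,0,1],[0,0,0,0,0.001,0,1],[0,0,0,0,0.0012,0,1],[0,0,0,0,0.0014,0,1],[0,0,0,0,0.0016,0,1],[0,0,0,0,0.0018,0,1],[0,0,0,0,0.002,0,1],[0,0,0,0,0.0022,0,1]]]'

```text
time: 26.2
tool_pos: [0.5321, 0.0807, 0.0544]
tcp_rot: [0.276, 3.128, -0.003]
contact_force: [-1.4, -4.6, 7.8]
width: 0.0276
grip_force: 42.6
```

Request:
step_arm --targets '[[[0,0,0,0,0.001,0,1],[0,0,0,0,0.002,0,1],[0,0,0,0,0.003,0,1],[0,0,0,0,0.004,0,1],[0,0,0,0,0.005,0,1],[0,0,0,0,0.006,0,1],[0,0,0,0,0.006,0,1],[0,0,0,0,0.006,0,1]]]'

```text
time: 26.87
tool_pos: [0.5331, 0.0866, 0.0545]
tcp_rot: [0.276, 3.128, -0.003]
contact_force: [-1.9, -4.6, 8.0]
width: 0.0277
grip_force: 42.6
```

Request:
step_arm --targets '[[[0,0,0,0,-0.0005,0,1],[0,0,0,0,-0.001,0,1],[0,0,0,0,-0.001,0,0.2],[0,0,0,0,-0.001,0,0],[0,0,0,0,-0.001,0,-0.3],[0,0,0,0,-0.001,0,-0.6],[0,0,0,0,-0.001,0,-1],[0,0,0,0,-0.001,0,-1]]]'

```text
time: 27.53
tool_pos: [0.5325, 0.0869, 0.0536]
tcp_rot: [-0.275, -3.129, -0.001]
contact_force: [0.9, 0.2, 0.8]
width: 0.0855
grip_force: 0.0
```

Request:
step_arm --targets '[[[0,0,0,0,0,0,-1],[0,0,0,0,0,0,-1],[0,0,0,0,0,0,-1],[0,0,0,0,0,-0.01,-1],[0,0,0,0,0,-0.03,-1],[0,0,0,0,0,-0.05,-1],[0,0,0,0,0,-0.07,-1],[0,0,0,0,0,-0.09,-1]]]'

```text
time: 28.2
tool_pos: [0.5326, 0.0868, 0.1455]
tcp_rot: [0.276, 3.129, 0.001]
contact_force: [-0.3, 0.4, -0.4]
width: 0.0853
grip_force: 0.0
```

Request:
step_arm --targets '[[[0,0,0,-0.02,0,-0.02,-1],[0,0,0,0,-0.03,-0.03,-1],[0,0,0,0,-0.06,-0.03,-1],[0,0,0,0,-0.09,-0.03,-1],[0,0,0,0,-0.12,-0.03,-1],[0,0,0,0,-0.15,-0.03,-1],[0,0,0,0,-0.15,-0.03,-1],[0,0,0,0,-0.15,-0.03,-1]]]'

```text
time: 28.87
tool_pos: [0.5063, -0.062, 0.1745]
tcp_rot: [0.28, 3.128, 0.001]
contact_force: [-0.1, 0.3, 0.3]
width: 0.0851
grip_force: 0.0
```

Run:
```python
from h import *
from rig import manip
print(manip.state()["time"])
a=np.radians(79.9);u=np.array([np.cos(a),np.sin(a)])
c=manip.capture("top");W=world(c);c2=manip.capture("scene")
roi=(W[...,2]>.078)&(W[...,2]<.1)&(np.hypot(W[...,0]-.5225,W[...,1]-.034)<.12)&(c["range_z"]>0)
P=W[roi][:,:2];q=cv2.minAreaRect((P*1000).astype(np.float32));print(len(P),q,.085+(np.array(q[0])/1e3-[.5225,.0341])@u)
cv2.imwrite("pics/end.png",c2["color"][:,:,::-1])
```

```text
28.8667
197 ((532.0090942382812, 86.28482055664062), (27.700973510742188, 29.93824005126953), 80.51215362548828) 0.1380437005090756
```

View pics/end.png

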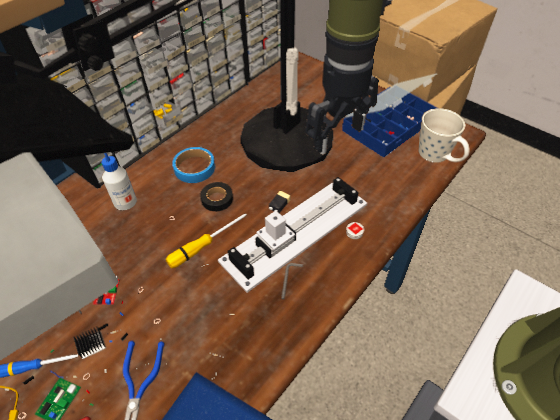

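The carriage stands free with its grip block at about (275,222). The camera puts it at q 0.138, on the tight spot, and the gripper is clear near (325,130).

```bash
python3 -c "
from rig import manip
print(manip.finish_job())"
```

```text
the job is handed in; nothing more can be done
None
```

I ran the carriage gently to the left stop and then the right one (about 5–6 N on the tool at each), left it standing on the tight spot about 137 mm from the right end, let go, and handed the job in at about 29 s; no verdict came back.

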